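# Draw the gate key out of the key machine and box it

### The arm

A 6-joint arm with a two-finger parallel gripper is mounted at the origin on the work surface. World frame = base frame: x ahead of the robot, y to its left, z up, the work surface at z = 0. Lengths are in mm, angles in rad, forces in N, time in s.
With the tool pointing down it reaches from about 325 to 875 mm from the base axis. Payload 4.4 kg.
Tool frame: the origin (TCP) lies at the very end of the fingers, on their centre line; the grasp point (between the pads) lies 19 mm behind it (arm.grip_depth is the distance from the TCP to the grasp point, in mm); z points along the fingers, y is the line along which they close (so a half turn about z gives the same grasp; the last joint's range is limited). The gripper opens to 85 mm and grips with 20 to 120 N. Pads are 22 mm wide; open, the fingers measure 114 mm over their backs; the gripper's body (76 mm by 85 mm) begins 54 mm behind the grasp point. The pads swing forward as they close: fully open they stand 13 mm farther back than shut.
Start: joints at [-1.298, 0.207, 1.542, -0, 1.393, -0.15], TCP at [236.444, -524.139, 231.282] pointing down, gripper open.
Joint ranges: [-2.73, 2.73], [-0.86, 2.22], [0.23, 2.46], [-1.11, 4.25], [0.08, 2.63], [-2.82, 2.82]. Speed limits (rad/s): [2.79, 2.79, 3.14, 3.14, 3.14, 3.14].

### API

Orientations are given as a rotation vector (axis times angle).
In Python, from station import monitor, imaging, order, arm gives the robot as it stands.
- The arm moves only by the tool carry_out, never from a script. Its argument "commands" is a list of rows, each a list of 7 numbers: the shift along the world's x, y, z in units of 50 mm (1.0 is 50 mm), then the turn, a rotation vector about the world's x, y, z in units of 0.15 rad (1.0 is 0.15 rad), then the closure, from -1 (fully open) to 1 (shut). In form: [[x, y, z, rx, ry, rz, jaw], ...]. A call has 1 to 5 rows; each row shifts and turns the commanded pose from where the row before left it; what a row does not reach is not made up. A row lasts 1/8 s, in which the tool goes at most 62.5 mm and 10.7 degrees, less where a joint would pass 70% of its speed; a pose out of reach is approached as far as the arm can. A call with a number of a shift or a turn outside -1 to 1 is refused whole. A call with a gripper value outside its range is refused whole. The fingers move at their own pace and stop on an object; "force" is the grip in N (left out, the last holds). Time passes only in rows, so rows that do not move let the fingers close. It gives the time, the measured TCP pose, the force, the opening and the grip force at its end, in the units of the state.
- monitor.read_state(): the state, without advancing time (a new reading comes with each control period).
- imaging.read_camera(name): name is "side" or "top"; returns a dict with "pixels" (384x512x3 uint8, red, green, blue), "z_map" (384x512 float32, mm along the optical axis (not along the pixel's ray), 0 where there is no reading), "fx", "fy", "cx", "cy" (pixels), "view" (4x4, takes a point from world to camera coordinates). Camera axes: x right, y up, looking along -z (the intrinsics and any distortion apply to the point x, -y, -z); pixel columns grow to the right and rows downward; lengths in mm; the calibration is good to about 2 mm. A picture is of the moment at which its call begins.
- order.close_job(): hands the job in; it is judged then, once.
Trained networks look in a picture, given as the dict that the camera call returned (one of the last four; its "shot" number tells which), for a name from the list of things; names that differ only in an ending like _2 or _b are one class to them, and where a whole thing is asked for, a point or a joint stands for the part that bears it (a point fixed in the world has none). Each returns a list of dicts, best first, with "score" (0 to 1); they miss things now and then, are a little off and sometimes report something else, mostly with a low value. They report only what shows in the picture. A call takes as long as a camera call. They do not tell look-alikes from the thing itself.
- imaging.spot_in(picture, query): "centre" ([x, y, z] in mm, in world coordinates, good to about 4 mm: the middle of the surface that is visible of it).
The state is a dict: "t": time; "joint_pos": joint angles; "qvel": joint speeds; "tau": joint torques, N m; "eef_pos": TCP position; "tool_rot": TCP orientation; "wrist_force": force on the tool from outside, world axes, zero at the start; "wrist_torque": the same for the moment, N m; "width": opening from 0.0 (shut) to 1.0 (fully open); "finger_force": force on a finger pad.
Only numpy, scipy, OpenCV 4.12 (cv2) and the standard library are available. Lean on these libraries where they do the work, as an engineer would, in place of code of your own. Each camera call takes 0.05 s, during which the arm holds its last target. There are 200 camera calls.

### The job

The long black gate key lies in the key machine, with its ring under the wire guard: draw it straight out along the bed, between the jaws, until all of it is in front of the guard. Then lay it gently, without dropping it, flat in the open teak box and close the brass lid fully. Do not push hard against the guard, and leave the other things on the bench where they are.

Things in the scene. Friction and masses are not known exactly. Their poses are not given: they have to be found in the camera images.
- machine: green and white key machine fixed to the bench. Origin on the bench; x points into the machine, away from its mouth. Flat white bed plate, top 16 above the bench, y +-55, x -180 to 120, open in front (-x) of the guard; a green wall closes it at x = 120, with the motor behind up to x = 220, 145 high
- jaw_gap (a point): middle of the gap between the two bright steel jaws on the bed, at bed level (machine x = 47, y = 7). Axes as the machine's. Gap 36 wide (y), 26 deep (x), 30 high, bridged by an 8 thick bar
- guard: brass wire guard fixed level over the machine's bed: underside 64 above the bed (80 above the bench), 4 thick, y +-50, from machine x = -20 (front bar) to 128; wires along x every 16. It is carried on the jaws, so in front of them nothing stands under it. Origin: on its underside above the machine's origin, same axes
- key: black iron gate key, 130 long, 12 thick, about 180 g, lying flat. Origin under mid length on the shank's axis; x to the tip. Ring (bow) x -65 to -31, 34 wide, flat sides; round shank 12 thick on to the tip at x = 65; flat bit x 36 to 56, out to y = 20. Starts on the bed, tip into the machine, ring between guard edge and jaws, shank in the jaw gap, bit behind it
- key_bow (a point): middle of the key's ring, 6 above its underside, 48 behind the key's origin
- key_tip (a point): end of the key's shank, 6 above its underside, 65 ahead of the key's origin
- box: teak box fixed to the bench, outside 140 (x) x 200 (y) x 50 high, walls and floor 6 thick. Origin under its middle; hinge along its +x rim
- lid (a joint): hinge of the brass lid: 0 shut, about 1.7 rad standing open; it stays where it is left. Needs a few newtons at its free edge
- lid_hinge (a point): on the hinge axis of the lid, at the middle of the box's +x rim, 50 above the bench; the lid is a plate 140 x 200 x 6, its underside on the hinge axis
- lid_handle (a point): grip point of the knob on the lid's outer face: 110 from the hinge axis towards the free edge, in the middle of the lid's width, 35 out from the outer face
- screwdriver: red-handled screwdriver, 200 long, lying behind the box; origin under its middle, x to its tip
- punch: chrome centre punch, 100 long, 10 thick, lying; origin under its middle, x to its point
- caliper: steel vernier caliper, 190 long, lying flat at the back; origin under its middle, x away from its jaws
- padlock: brass padlock, 45 x 22 x 68 high, standing; origin under its middle
- blank_tin: round yellow-labelled tin of blanks, 70 across, 70 high; origin under its middle
- oil_bottle: amber oil bottle, 44 across, 110 high, standing; origin under its middle
There are look-alikes about, which are no part of the job. Leave any pink look-alike of the box alone.

How it is judged (in metres and radians):
On the way, in this order (a step that is already met when the one before it is completed fails the run):
1. the key has been drawn out in front of the guard, tip and all (x of key_tip in the frame of machine below -0.02 m), for 0.1 s.
2. the key lies flat and released in the box, the lid still open (x of key in the frame of box between -0.064 and 0.064 m and y of key in the frame of box between -0.094 and 0.094 m and z of each of key_tip, key_bow in the frame of box below 0.03 m and z of key_bow in the frame of box above 0 m and linear speed of key below 0.03 m/s and contact force between the fingers and key below 0.5 N and value of joint lid above 1 rad), for 0.2 s.
At the end, for the whole second after the job is handed in: The key lies at rest inside the teak box, flat (ring and tip less than 30 mm above the bench), and the lid is shut to within 0.06 rad (x of key in the frame of box between -0.064 and 0.064 m and y of key in the frame of box between -0.094 and 0.094 m and z of each of key_tip, key_bow in the frame of box below 0.03 m and z of key_bow in the frame of box above 0 m and linear speed of key below 0.03 m/s and value of joint lid between -0.05 and 0.06 rad); the robot touches nothing.
It fails at once if the key is dropped (it moves faster than 1 m/s while the fingers do not hold it) (linear speed of key above 1 m/s and contact force between the fingers and key below 0.3 N).
It fails at once if the robot presses on the guard with more than 25 N (contact force between any of the fingers, the arm and guard above 25 N).
It fails at once if the key is jammed against the guard with more than 25 N (contact force between key and guard above 25 N).
It fails at once if another thing on the bench is moved by more than 30 mm (distance of any of screwdriver, punch, caliper, padlock, blank_tin, oil_bottle from where it was at the start of the episode above 0.03 m).
It also fails if it takes over 69 s, if anything falls off the work surface, if the arm or the gripper's body presses on something with over 40 N, if the wrist force passes 120 N, or if a joint passes its speed limit or range.

## Working session

There is one attempt and no reset: what is moved stays moved. The work goes in short steps, Python scripts to look and compute and a tool call to move; the robot and the scene stay as the last step left them, time stands still between calls to the robot, and variables do not carry over. Pictures are saved under pics/ and viewed, at most 10 in all, crops included, and the job is handed in when it is done.

Besides the shell and the picture viewer there is one more tool, called by a JSON object that holds its "api" and its "payload", one argument or row to a line. carry_out: Moves the arm, as the interface text tells. Its arguments: {"type":"object","properties":{"commands":{"type":"array","items":{"type":"array","items":{"type":"number"}}},"force":{"type":"number"}},"required":["commands"]}

```bash
mkdir -p pics
cat > h.py <<'E'
import numpy as np, cv2
from station import monitor, imaging, order, arm
def world(p):
    z=p["z_map"]; v,u=np.mgrid[:z.shape[0],:z.shape[1]]
    P=np.stack([(u-p["cx"])/p["fx"]*z,-(v-p["cy"])/p["fy"]*z,-z,np.ones_like(z)],-1)
    W=P@np.linalg.inv(p["view"]).T
    W=W[...,:3]; W[z==0]=np.nan
    return W
def pix(p,X):
    c=p["view"]@np.r_[X,1]; return p["cx"]+p["fx"]*c[0]/-c[2], p["cy"]+p["fy"]*-c[1]/-c[2]
def save(p,name): cv2.imwrite("pics/"+name,p["pixels"][...,::-1])
E
python3 - <<'E'
from h import *
for n in("top","side"):
    p=imaging.read_camera(n); save(p,n+"0.png"); np.save(n+"0.npy",world(p)); print(n,[k for k in p if k not in("pixels","z_map")],p["fx"],np.linalg.inv(p["view"]).round(2).tolist())
    for q in["machine","guard","key","key_bow","box","lid","lid_handle","screwdriver","punch","caliper","padlock","blank_tin","oil_bottle"]:
        print(q,[(np.round(d["centre"]).tolist(),round(d["score"],2)) for d in imaging.spot_in(p,q)][:3])
E
```

```text
top ['fx', 'fy', 'cx', 'cy', 'view', 'shot'] 399.5851778648708 [[-0.01, 0.98, -0.18, 299.14], [-1.0, -0.01, 0.0, -11.31], [0.0, 0.18, 0.98, 1422.22], [0.0, 0.0, 0.0, 1.0]]
machine [([580.0, 277.0, 21.0], 0.58)]
guard [([596.0, 285.0, 77.0], 0.79)]
key []
key_bow [([595.0, 303.0, 31.0], 0.41)]
box [([579.0, -251.0, 134.0], 0.66), ([331.0, 154.0, 60.0], 0.65), ([532.0, -248.0, 13.0], 0.63)]
lid [([579.0, -243.0, 136.0], 0.8), ([334.0, 154.0, 55.0], 0.68)]
lid_handle [([577.0, -248.0, 130.0], 0.78), ([332.0, 160.0, 55.0], 0.75)]
screwdriver [([705.0, -271.0, 22.0], 0.57), ([585.0, 269.0, 16.0], 0.45)]
punch [([451.0, -50.0, 10.0], 0.39)]
caliper [([786.0, -112.0, 4.0], 0.71)]
padlock [([633.0, -424.0, 41.0], 0.47)]
blank_tin [([410.0, -422.0, 71.0], 0.66)]
oil_bottle [([393.0, 386.0, 72.0], 0.65)]
side ['fx', 'fy', 'cx', 'cy', 'view', 'shot'] 443.15675051377946 [[-0.77, 0.41, -0.49, -15.64], [-0.64, -0.51, 0.57, 629.29], [-0.02, 0.75, 0.66, 855.32], [0.0, 0.0, 0.0, 1.0]]
machine [([580.0, 312.0, 34.0], 0.84)]
guard [([590.0, 286.0, 87.0], 0.75)]
key [([587.0, 300.0, 25.0], 0.55)]
key_bow [([592.0, 301.0, 27.0], 0.68)]
box [([322.0, 175.0, 56.0], 0.81), ([552.0, -236.0, 49.0], 0.56), ([578.0, 324.0, 37.0], 0.34)]
lid [([329.0, 167.0, 58.0], 0.83), ([579.0, -240.0, 126.0], 0.57)]
lid_handle [([581.0, -236.0, 123.0], 0.77), ([332.0, 167.0, 57.0], 0.62)]
screwdriver [([702.0, -234.0, 15.0], 0.43)]
punch []
caliper [([791.0, -98.0, 5.0], 0.64)]
padlock []
blank_tin [([417.0, -399.0, 53.0], 0.73)]
oil_bottle [([384.0, 398.0, 68.0], 0.8), ([580.0, -238.0, 126.0], 0.17)]
```

Run:
```python
import cv2,numpy as np
a=cv2.imread("pics/top0.png");b=cv2.imread("pics/side0.png")
cv2.imwrite("pics/both.png",cv2.resize(np.vstack([a,b]),(800,600)) if 0 else cv2.resize(a,(800,600)))
cv2.imwrite("pics/sideL.png",cv2.resize(b,(800,600)))
```

```text
(no output)
```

View pics/both.png

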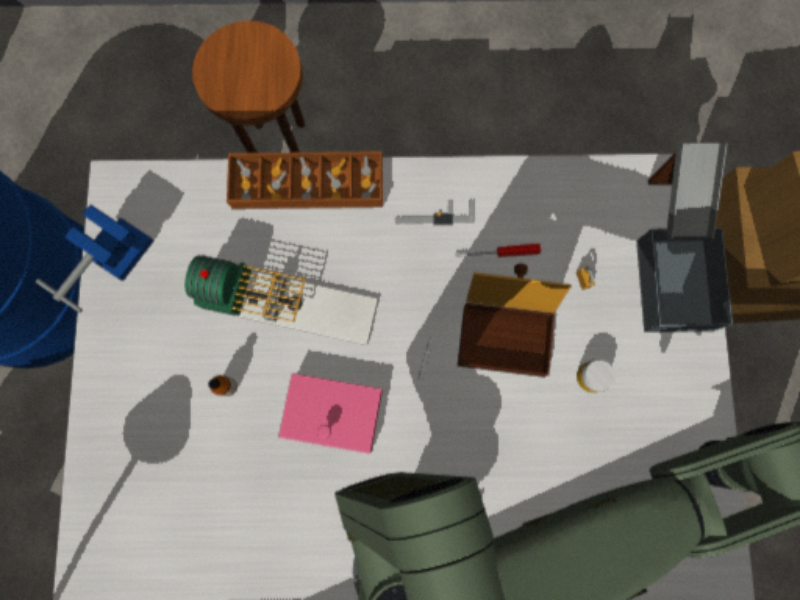

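View pics/sideL.png

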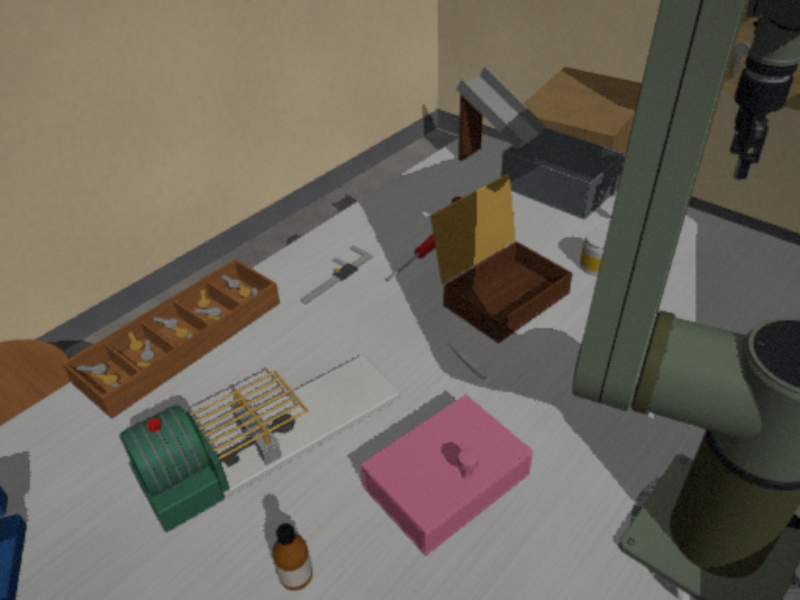

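The top view shows the guard at about (270,290), the free bed running right to (380,315), and the open teak box at (507,340). The pink look-alike is at (330,412). The side view shows the dark key ring under the guard near (285,422). Next I'll measure poses.

View pics/cs.png

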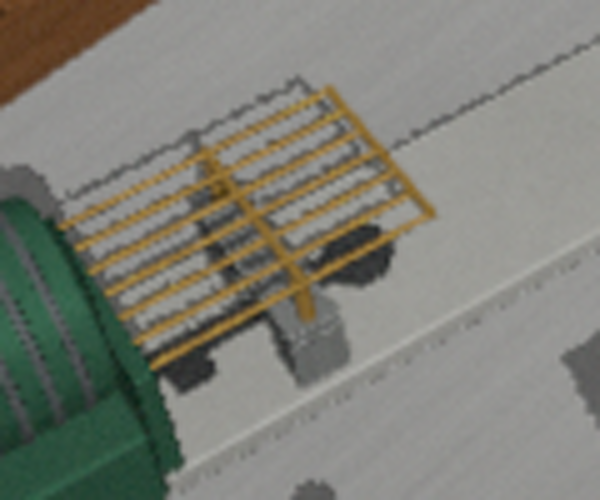

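The crop shows the ring at (355,255), just behind the guard's front bar. The shank passes through the jaws, and the bit shows at (190,365). I'll fit the machine and key poses more robustly.

Run:
```python
from h import *
for n in("top","side"):
    W=np.load(n+"0.npy"); I=cv2.imread(f"pics/{n}0.png")[...,::-1].astype(int)
    br=(I[...,0]-I[...,2]>50)&(I[...,1]>I[...,2]+30)
    m=br&(W[...,2]>74)&(W[...,2]<92)&(W[...,1]>200)&(W[...,0]>500)
    P=W[m]; r=cv2.minAreaRect(P[:,:2].astype(np.float32)); print(n,"guard",len(P),r,cv2.boxPoints(r).round().tolist())
    # bed edges: largest component of the height mask
    m=((W[...,2]>10)&(W[...,2]<23)&(W[...,1]>60)&(W[...,1]<280)&(W[...,0]>440)).astype(np.uint8)
    m=cv2.morphologyEx(m,cv2.MORPH_OPEN,np.ones((3,3)))
    k,l,s,_=cv2.connectedComponentsWithStats(m); i=1+np.argmax(s[1:,4]); P=W[l==i]
    r=cv2.minAreaRect(P[:,:2].astype(np.float32)); print("bed",len(P),np.nanmedian(P[:,2]),r,cv2.boxPoints(r).round().tolist())
p=imaging.read_camera("side")
def proj(u,v,z):
    V=np.linalg.inv(p["view"]); d=V[:3,:3]@np.array([(u-p["cx"])/p["fx"],-(v-p["cy"])/p["fy"],-1]); o=V[:3,3]; return o+d*(z-o[2])/d[2]
for nm,(a,b) in dict(ringc=(355,255),bit=(190,365),ring_r=(395,255),ring_l=(318,270),ring_t=(365,225),ring_b=(350,285)).items(): print(nm,proj(110+a/5,220+b/5,28).round(1))
I=p["pixels"].astype(int); W=world(p)
for z in(28,):
  for (y0,y1,x0,x1) in((258,283,165,192),(285,303,138,156)):
    m=I[y0:y1,x0:x1].max(-1)<70; v,u=np.nonzero(m); Q=np.array([proj(a+x0,b+y0,z) for a,b in zip(u,v)])[:,:2]; Wm=W[y0:y1,x0:x1][m]
    print(len(Q),Q.mean(0),cv2.minAreaRect(Q.astype(np.float32)),np.nanmedian(Wm,0))
```

```text
top guard 355 ((591.7520141601562, 286.5281677246094), (141.83900451660156, 99.83367156982422), 76.53695678710938) [[527.0, 229.0], [624.0, 206.0], [657.0, 344.0], [560.0, 367.0]]
bed 1272 15.570352617475919 ((560.4019165039062, 155.33187866210938), (191.24351501464844, 110.20772552490234), 76.832275390625) [[485.0, 75.0], [592.0, 50.0], [636.0, 236.0], [529.0, 261.0]]
side guard 641 ((593.8350219726562, 288.1119384765625), (139.2360076904297, 102.34220123291016), 76.60518646240234) [[528.0, 232.0], [627.0, 209.0], [660.0, 344.0], [560.0, 368.0]]
bed 2309 15.047233135299962 ((564.5379638671875, 167.72750854492188), (209.205078125, 111.99324798583984), 76.60398864746094) [[486.0, 79.0], [595.0, 53.0], [643.0, 257.0], [534.0, 282.0]]
ringc [577.4 246.6  28. ]
bit [588.4 337.3  28. ]
ring_r [562.5 234.5  28. ]
ring_l [584.3 263.8  28. ]
ring_t [587.3 231.   28. ]
ring_b [565.8 260.2  28. ]
95 [578.61294291 247.57857338] ((580.18017578125, 256.2568054199219), (52.61167907714844, 30.218591690063477), 74.32051086425781) [579.71374216 246.63648733  26.04080307]
97 [591.45323213 340.83336221] ((593.7601318359375, 340.6068420410156), (52.559364318847656, 29.777231216430664), 88.13451385498047) [592.04355045 338.78063542  25.23644936]
```

{"api": "carry_out", "payload": {
  "commands": [
    [0.44,0.94,0.2,0,0,0.406,-0.4],
    [0.44,0.94,0.2,0,0,0.406,-0.4],
    [0.44,0.94,0.2,0,0,0.406,-0.4],
    [0.44,0.94,0,0,0,0.406,-0.4],
    [0.44,0.94,0,0,0,0.406,-0.4]
  ],
  "force": 40
}}

```text
t: 2.08
eef_pos: [347.1, -287.7, 261.7]
tool_rot: [2.934, 1.121, 0.001]
wrist_force: [0.4, -0.2, -0.9]
width: 0.701
finger_force: 0.0
```

{"api": "carry_out", "payload": {
  "commands": [
    [0.44,0.94,0,0,0,0.406,-0.4],
    [0.44,0.94,0,0,0,0.406,-0.4],
    [0.44,0.94,0,0,0,0.406,-0.4],
    [0.44,0.94,0,0,0,0.406,-0.4],
    [0.44,0.94,0,0,0,0.406,-0.4]
  ]
}}

```text
t: 2.7
eef_pos: [457.1, -52.6, 261.6]
tool_rot: [2.73, 1.553, 0.001]
wrist_force: [0.8, -0.6, 0.1]
width: 0.693
finger_force: 0.0
```

{"api": "carry_out", "payload": {
  "commands": [
    [0.44,0.94,0,0,0,0.406,-0.4],
    [0.44,0.94,0,0,0,0.406,-0.4],
    [0.44,0.94,0,0,0,0.406,-0.4],
    [0.44,0.94,0,0,0,0.406,-0.4],
    [0.44,0.94,0,0,0,0.406,-0.4]
  ]
}}

```text
t: 3.32
eef_pos: [567.1, 182.5, 261.4]
tool_rot: [2.462, 1.95, 0.0]
wrist_force: [-0.2, -1.2, 0.0]
width: 0.702
finger_force: 0.0
```

{"api": "carry_out", "payload": {
  "commands": [
    [0,0,0,0.97,-0.23,0,-0.4],
    [0,0,0,0.97,-0.23,0,-0.4],
    [0,0,0,0.97,-0.23,0,-0.4],
    [0,0,0,0.97,-0.23,0,-0.4],
    [0,0,0,0,0,0,-0.4]
  ]
}}

```text
t: 3.95
eef_pos: [565.5, 178.9, 259.3]
tool_rot: [-2.12, -1.666, -0.647]
wrist_force: [0.5, -0.2, -0.6]
width: 0.7
finger_force: 0.0
```

{"api": "carry_out", "payload": {
  "commands": [
    [0,0,0,0.97,-0.23,0,-0.4],
    [0,0,0,0.97,-0.23,0,-0.4],
    [0,0,0,0.97,-0.23,0,-0.4],
    [0,0,-1,0,0,0,-0.4],
    [0,0,-1,0,0,0,-0.4]
  ]
}}

```text
t: 4.58
eef_pos: [567.3, 181.1, 160.7]
tool_rot: [-1.795, -1.423, -1.034]
wrist_force: [0.7, -0.9, -1.0]
width: 0.698
finger_force: 0.0
```

```bash
cat >> h.py <<'E'
from scipy.spatial.transform import Rotation as R
ex=np.array([.232,.973,0]);ey=np.array([-.973,.232,0]);O=np.array([581.2,239,0])
def m(X): X=np.asarray(X)-O; return np.array([X@ex,X@ey,X[2]]).round(1)
def st():
    s=monitor.read_state(); r=R.from_rotvec(s["tool_rot"]).as_matrix()
    print("t",s["t"],"tcp",s["eef_pos"].round(1),"m",m(s["eef_pos"]),"z",r[:,2].round(3),"y",r[:,1].round(3),"j",s["joint_pos"].round(2),"F",s["wrist_force"].round(1),s["width"],s["finger_force"])
E
python3 - <<'E'
from h import *
st()
p=imaging.read_camera("side"); I=cv2.resize(p["pixels"][180:350,60:330][...,::-1],(800,504),interpolation=cv2.INTER_CUBIC); cv2.imwrite("pics/a1.png",I)
E
```

```text
t 4.575 tcp [567.3 181.1 160.7] m [-59.6   0.  160.7] z [ 0.199  0.841 -0.503] y [ 0.973 -0.229  0.002] j [-0.34  0.39  1.86  1.09  1.33 -0.64] F [ 0.7 -0.9 -1. ] 0.6980606253683644 0.0
```

View pics/a1.png

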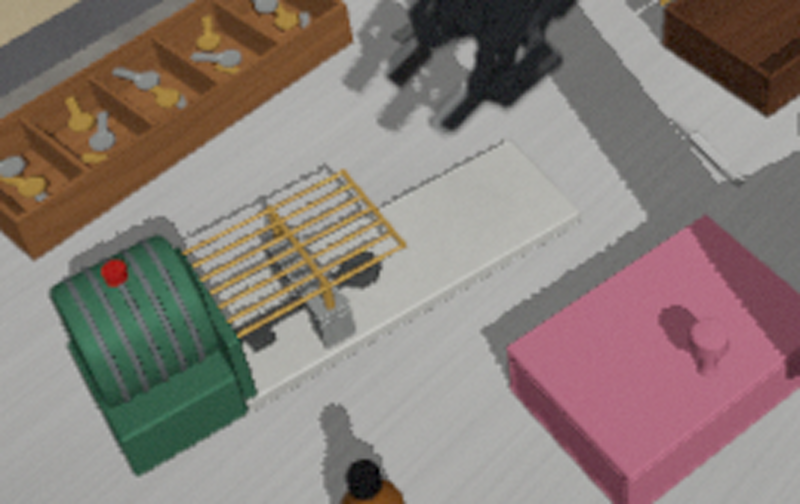

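The side view shows the tilted gripper at (480,60), the guard clear of it, and the ring visible at (358,268). I'll lower it in front of the guard.

{"api": "carry_out", "payload": {
  "commands": [
    [-0.03,0,-1,0,0,0,-0.4],
    [0,0,-1,0,0,0,-0.4],
    [0,0,-0.4,0,0,0,-0.4],
    [0,0,-0.1,0,0,0,-0.4],
    [0,0,0,0,0,0,-0.4]
  ]
}}

```text
t: 5.25
eef_pos: [565.9, 181.2, 37.5]
tool_rot: [-1.794, -1.421, -1.036]
wrist_force: [0.3, 0.3, 0.2]
width: 0.7
finger_force: 0.0
```

Run:
```python
from h import *
st()
p=imaging.read_camera("side"); I=cv2.resize(p["pixels"][180:350,60:330][...,::-1],(800,504),interpolation=cv2.INTER_CUBIC); cv2.imwrite("pics/a2.png",I)
```

```text
t 5.25 tcp [565.9 181.2  37.5] m [-59.8   1.5  37.5] z [ 0.199  0.842 -0.5  ] y [ 0.973 -0.23   0.001] j [-0.34  0.64  1.84  1.16  1.22 -0.87] F [0.3 0.3 0.2] 0.7004820503238595 0.0
```

View pics/a2.png

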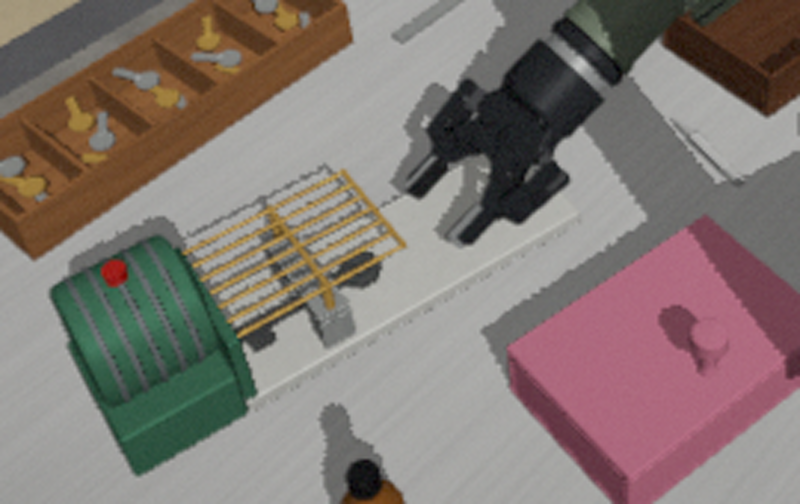

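The fingers straddle the key's axis in front of the guard, at (410,190) and (460,240), with the ring at (358,268). Sliding in under the guard now.

{"api": "carry_out", "payload": {
  "commands": [
    [0.11,0.48,-0.1,0,0,0,-0.4],
    [0.11,0.48,-0.1,0,0,0,-0.4],
    [0.07,0.3,0,0,0,0,-0.4],
    [0,0,0,0,0,0,-0.4]
  ]
}}

```text
t: 5.8
eef_pos: [579.7, 244.7, 27.4]
tool_rot: [-1.793, -1.421, -1.036]
wrist_force: [-1.2, -0.2, -0.1]
width: 0.7
finger_force: 0.0
```

{"api": "carry_out", "payload": {
  "commands": [
    [0.06,0.2,0,0,0,0,-0.4],
    [0.02,0.1,0,0,0,0,-0.4],
    [0,0,0,0,0,0,-0.4]
  ]
}}

```text
t: 6.18
eef_pos: [583.4, 259.0, 26.3]
tool_rot: [-1.795, -1.418, -1.035]
wrist_force: [-1.3, -0.4, 0.1]
width: 0.701
finger_force: 0.0
```

Run:
```python
from h import *
st()
p=imaging.read_camera("side"); I=cv2.resize(p["pixels"][220:320,110:260][...,::-1],(750,500),interpolation=cv2.INTER_CUBIC); cv2.imwrite("pics/a3.png",I)
```

```text
t 6.175 tcp [583.4 259.   26.3] m [20.   2.5 26.3] z [ 0.2    0.842 -0.5  ] y [ 0.973 -0.231 -0.001] j [-0.18  0.67  1.81  1.27  1.13 -0.83] F [-1.3 -0.4  0.1] 0.7008656132496666 0.0
```

View pics/a3.png

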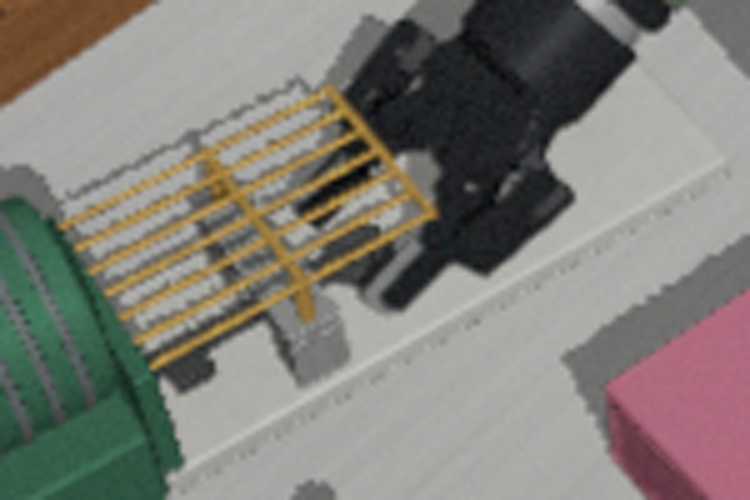

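The ring at (345,245) lies between the fingers at (320,200) and (385,285), with no contact. Closing.

{"api": "carry_out", "payload": {
  "commands": [
    [0,0,0,0,0,0,1],
    [0,0,0,0,0,0,1],
    [0,0,0,0,0,0,1],
    [0,0,0,0,0,0,1],
    [0,0,0,0,0,0,1]
  ],
  "force": 40
}}

```text
t: 6.85
eef_pos: [583.8, 258.6, 26.5]
tool_rot: [-1.795, -1.418, -1.036]
wrist_force: [0.2, -1.6, 1.9]
width: 0.381
finger_force: 39.7
```

{"api": "carry_out", "payload": {
  "commands": [
    [-0.06,-0.24,0,0,0,0,1],
    [-0.06,-0.24,0,0,0,0,1],
    [0,0,0,0,0,0,1]
  ]
}}

```text
t: 7.22
eef_pos: [577.2, 233.8, 26.5]
tool_rot: [-1.796, -1.417, -1.035]
wrist_force: [-1.0, -2.1, 3.7]
width: 0.38
finger_force: 40.4
```

Run:
```python
from h import *
st()
p=imaging.read_camera("side"); I=cv2.resize(p["pixels"][220:320,110:260][...,::-1],(750,500),interpolation=cv2.INTER_CUBIC); cv2.imwrite("pics/a4.png",I)
```

```text
t 7.225 tcp [577.2 233.8  26.5] m [-6.   2.6 26.5] z [ 0.2    0.843 -0.5  ] y [ 0.973 -0.232 -0.001] j [-0.23  0.67  1.83  1.24  1.16 -0.85] F [-1.  -2.1  3.7] 0.3799032158815325 40.38452088832855
```

View pics/a4.png

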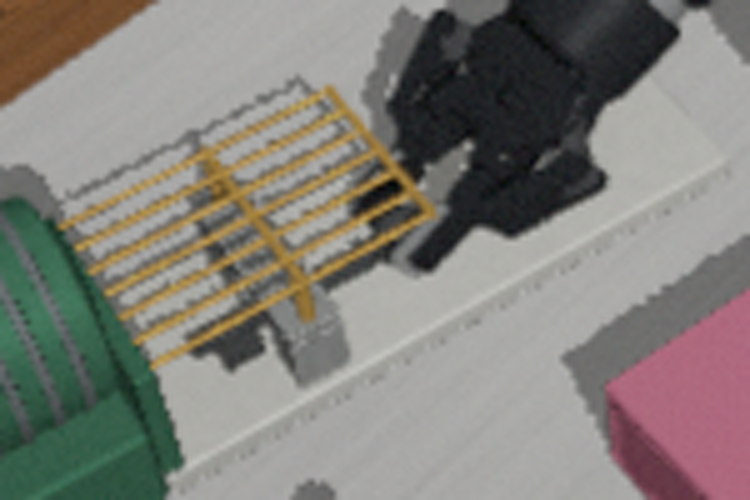

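The key follows; its bit is now at (235,345). Continuing in steps.

{"api": "carry_out", "payload": {
  "commands": [
    [-0.06,-0.24,0,0,0,0,1],
    [-0.06,-0.24,0,0,0,0,1],
    [0,0,0,0,0,0,1]
  ]
}}

```text
t: 7.65
eef_pos: [571.6, 209.6, 26.4]
tool_rot: [-1.796, -1.417, -1.036]
wrist_force: [-1.7, -3.2, 4.8]
width: 0.385
finger_force: 40.5
```

{"api": "carry_out", "payload": {
  "commands": [
    [-0.06,-0.24,0,0,0,0,1],
    [-0.06,-0.24,0,0,0,0,1],
    [0,0,0,0,0,0,1]
  ]
}}

```text
t: 8.02
eef_pos: [565.5, 185.5, 26.4]
tool_rot: [-1.796, -1.417, -1.036]
wrist_force: [-2.7, -3.6, 6.1]
width: 0.379
finger_force: 40.6
```

{"api": "carry_out", "payload": {
  "commands": [
    [-0.06,-0.24,0,0,0,0,1],
    [-0.06,-0.24,0,0,0,0,1],
    [-0.06,-0.24,0,0,0,0,1],
    [-0.06,-0.24,0,0,0,0,1],
    [0,0,0,0,0,0,1]
  ]
}}

```text
t: 8.65
eef_pos: [553.5, 137.1, 26.4]
tool_rot: [-1.796, -1.418, -1.036]
wrist_force: [-2.7, -3.7, 6.9]
width: 0.386
finger_force: 40.8
```

{"api": "carry_out", "payload": {
  "commands": [
    [-0.06,-0.24,0,0,0,0,1],
    [-0.06,-0.24,0,0,0,0,1],
    [0,0,0,0,0,0,1]
  ]
}}

```text
t: 9.02
eef_pos: [547.3, 113.0, 26.4]
tool_rot: [-1.796, -1.418, -1.035]
wrist_force: [-3.4, -4.4, 7.8]
width: 0.379
finger_force: 40.9
```

Run:
```python
from h import *
st()
p=imaging.read_camera("side"); I=cv2.resize(p["pixels"][205:320,110:290][...,::-1],(783,500),interpolation=cv2.INTER_CUBIC); cv2.imwrite("pics/a5.png",I)
```

```text
t 9.025 tcp [547.3 113.   26.4] m [-130.5    3.7   26.4] z [ 0.2    0.842 -0.501] y [ 0.973 -0.232 -0.001] j [-0.48  0.66  1.85  1.06  1.29 -0.93] F [-3.4 -4.4  7.8] 0.37914747460821574 40.87366282939911
```

View pics/a5.png

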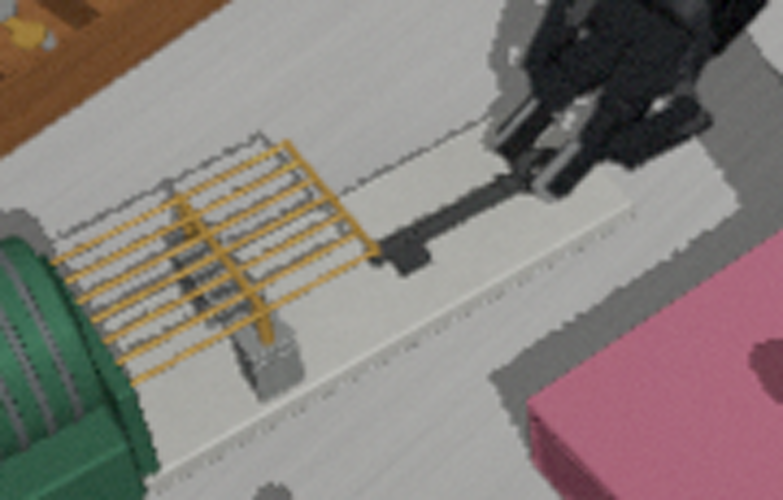

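The key is in front of the guard, with its tip at (372,255), close outside the front bar. I'll draw it a little further, release, back off and turn the tool vertical.

{"api": "carry_out", "payload": {
  "commands": [
    [-0.03,-0.12,0,0,0,0,1],
    [0,0,0,0,0,0,1],
    [0,0,0,0,0,0,-0.4],
    [0,0,0,0,0,0,-0.4],
    [0,0,0,0,0,0,-0.4]
  ]
}}

```text
t: 9.7
eef_pos: [545.7, 108.7, 25.7]
tool_rot: [-1.796, -1.418, -1.034]
wrist_force: [-0.4, 0.5, 0.3]
width: 0.698
finger_force: 0.0
```

{"api": "carry_out", "payload": {
  "commands": [
    [-0.09,-0.4,0.3,0,0,0,-0.4],
    [-0.09,-0.4,0.5,0,0,0,-0.4],
    [0,0,1,0,0,0,-0.4],
    [0,0,1,-0.97,0.23,0,-0.4],
    [0,0,0,-0.97,0.23,0,-0.4]
  ]
}}

```text
t: 10.32
eef_pos: [539.6, 67.0, 170.3]
tool_rot: [-2.02, -1.598, -0.793]
wrist_force: [0.5, 0.2, -0.2]
width: 0.702
finger_force: 0.0
```

{"api": "carry_out", "payload": {
  "commands": [
    [0,0,0,-0.97,0.23,0,-0.4],
    [0,0,0,-0.97,0.23,0,-0.4],
    [0,0,0,-0.97,0.23,0,-0.4],
    [0,0,0,-0.97,0.23,0,-0.4],
    [0,0,0,-0.95,0.23,0,-0.4]
  ]
}}

```text
t: 10.95
eef_pos: [537.1, 68.8, 166.9]
tool_rot: [2.464, 1.946, -0.001]
wrist_force: [0.2, -0.8, -0.8]
width: 0.698
finger_force: 0.0
```

Run:
```python
from h import *
st()
for n in("side","top"):
    p=imaging.read_camera(n); I=p["pixels"].astype(int); W=world(p)
    V=np.linalg.inv(p["view"]); o=V[:3,3]
    d=W-o; T=o+d*((22-o[2])/d[...,2])[...,None]
    M=np.stack([(T-O)@ex,(T-O)@ey],-1)
    k=(I.max(-1)<75)&(abs(M[...,1])<45)&(M[...,0]>-185)&(M[...,0]<-5)&(W[...,2]>16)&(W[...,2]<40)
    Q=M[k]; print(n,len(Q))
    if len(Q)<20: continue
    print("x",np.percentile(Q[:,0],[0,2,98,100]).round(1))
    s=Q[(Q[:,0]>-115)&(Q[:,0]<-70)]; print("shank fit",np.polyfit(s[:,0],s[:,1],1),s.mean(0))
    print(imaging.spot_in(p,"key"),imaging.spot_in(p,"key_bow"))
```

```text
t 10.95 tcp [537.1  68.8 166.9] m [-175.8    3.4  166.9] z [ 0.001 -0.002 -1.   ] y [ 0.973 -0.232  0.001] j [-0.03  0.2   1.69 -0.    1.25  0.2 ] F [ 0.2 -0.8 -0.8] 0.6977079767390753 0.0
side 289
x [-166.6 -163.2  -43.8  -36.8]
shank fit [2.49237812e-03 3.09969031e+00] [-92.4901754    2.86916982]
[{'centre': [547.1, 140.7, 25.7], 'score': 0.52}] [{'centre': [554.6, 140.1, 32.3], 'score': 0.68}]
top 31
x [-130.9 -129.4  -76.8  -76.2]
shank fit [-0.02149508  1.11605424] [-94.83220759   3.15448   ]
[{'centre': [548.0, 145.1, 28.9], 'score': 0.63}] [{'centre': [556.1, 140.0, 28.0], 'score': 0.59}]
```

{"api": "carry_out", "payload": {
  "commands": [
    [0.18,0.7,0,0,0,0,-0.4],
    [0.17,0.71,-1,0,0,0,-0.4],
    [0,0,-1,0,0,0,-0.4],
    [0,0,-0.7,0,0,0,-0.4],
    [0,0,0,0,0,0,-0.4]
  ]
}}

```text
t: 11.88
eef_pos: [550.8, 137.7, 27.6]
tool_rot: [-2.461, -1.94, 0.008]
wrist_force: [0.0, -0.4, -0.0]
width: 0.699
finger_force: 0.0
```

Run:
```python
from h import *
st()
```

```text
t 11.875 tcp [550.8 137.7  27.6] m [-105.6    6.1   27.6] z [-0.009  0.003 -1.   ] y [ 0.972 -0.234 -0.009] j [0.09 0.44 1.7  0.   1.01 0.32] F [ 0.  -0.4 -0. ] 0.6985530666039456 0.0
```

{"api": "carry_out", "payload": {
  "commands": [
    [0.07,0.03,0,0,0,0,-0.4],
    [0,0,-0.1,0,0,0,-0.4],
    [0,0,0,0,0,0,-0.4]
  ]
}}

```text
t: 12.25
eef_pos: [558.8, 140.8, 27.4]
tool_rot: [-2.464, -1.946, -0.006]
wrist_force: [0.4, 0.0, 0.2]
width: 0.7
finger_force: 0.0
```

{"api": "carry_out", "payload": {
  "commands": [
    [-0.08,-0.02,0,0,0,0,-0.4],
    [0,0,-0.17,0,0,0,-0.4],
    [0,0,0,0,0,0,-0.4]
  ]
}}

```text
t: 12.62
eef_pos: [552.8, 139.8, 16.8]
tool_rot: [-2.462, -1.945, -0.0]
wrist_force: [-0.2, -0.1, -1.0]
width: 0.698
finger_force: 0.0
```

{"api": "carry_out", "payload": {
  "commands": [
    [0,0,0,0,0,0,1],
    [0,0,0,0,0,0,1],
    [0,0,0,0,0,0,1],
    [0,0,0,0,0,0,1],
    [0,0,0,0,0,0,1]
  ],
  "force": 50
}}

```text
t: 13.25
eef_pos: [554.3, 139.9, 18.1]
tool_rot: [-2.464, -1.946, -0.004]
wrist_force: [0.5, -0.4, 1.8]
width: 0.112
finger_force: 48.8
```

{"api": "carry_out", "payload": {
  "commands": [
    [0,0,0.1,0,0,0,1],
    [0,0,0.2,0,0,0,1],
    [0,0,0.4,0,0,0,1],
    [0,0,0.6,0,0,0,1],
    [0,0,0,0,0,0,1]
  ]
}}

```text
t: 13.88
eef_pos: [556.7, 140.1, 86.0]
tool_rot: [2.464, 1.947, 0.012]
wrist_force: [-0.6, -0.3, -1.1]
width: 0.11
finger_force: 48.8
```

Run:
```python
from h import *
st()
for n in("side","top"):
    p=imaging.read_camera(n)
    print([(d["centre"],d["score"]) for d in imaging.spot_in(p,"key")])
    I=p["pixels"].astype(int); W=world(p)
    k=(I.max(-1)<75)&(abs(W[...,0]-555)<60)&(abs(W[...,1]-140)<80)&(W[...,2]<90)
    Q=W[k]; x=(Q-O)@ex
    for a in range(-175,-25,15):
        q=Q[(x>a)&(x<a+15)]; 
        if len(q)>3: print(a,len(q),np.percentile(q[:,2],[10,50,90]).round(),end="; ")
```

```text
t 13.875 tcp [556.7 140.1  86. ] m [-101.9    0.9   86. ] z [ 0.007  0.004 -1.   ] y [ 0.973 -0.231  0.006] j [0.09 0.36 1.67 0.   1.1  0.33] F [-0.6 -0.3 -1.1] 0.10986600769429947 48.81154239177704
[([547.3, 160.0, 93.2], 0.79)]
[([544.3, 96.8, 92.8], 0.66), ([531.4, -246.3, 10.5], 0.42)]
-160 10 [87. 88. 90.];
```

{"api": "carry_out", "payload": {
  "commands": [
    [-0.33,-0.94,0.2,0,0,0.16,1],
    [-0.33,-0.94,0,0,0,0.16,1],
    [-0.33,-0.94,0,0,0,0.16,1],
    [-0.33,-0.94,0,0,0,0.16,1],
    [0,-0.94,0,0,0,0,1]
  ]
}}

```text
t: 14.7
eef_pos: [485.3, -95.7, 91.1]
tool_rot: [-2.364, -2.06, 0.0]
wrist_force: [1.3, -0.2, -1.2]
width: 0.114
finger_force: 48.9
```

{"api": "carry_out", "payload": {
  "commands": [
    [0,-0.94,0,0,0,0,1],
    [0,-0.94,0,0,0,0,1],
    [0,-0.94,0,0,0,0,1],
    [0,0,0,0,0,0,1],
    [0,0,0,0,0,0,1]
  ]
}}

```text
t: 15.32
eef_pos: [486.8, -235.3, 91.3]
tool_rot: [-2.365, -2.059, -0.002]
wrist_force: [-0.2, 0.5, -0.9]
width: 0.108
finger_force: 48.9
```

Run:
```python
from h import *
st()
for n in("side","top"):
    p=imaging.read_camera(n)
    for q in("key","key_bow","box"): print(n,q,[(d["centre"],round(d["score"],2)) for d in imaging.spot_in(p,q)])
    if n=="top":
        save(p,"t2.png"); I=cv2.resize(p["pixels"][150:280,250:420][...,::-1],(785,600),interpolation=cv2.INTER_CUBIC); cv2.imwrite("pics/a6.png",I)
```

```text
t 15.325 tcp [ 486.8 -235.3   91.3] m [-483.3  -18.2   91.3] z [-0.003  0.005 -1.   ] y [ 0.99  -0.138 -0.004] j [-0.61  0.3   1.75  0.    1.11 -0.47] F [-0.2  0.5 -0.9] 0.10824233136266663 48.89588534832001
side key [([480.7, -201.0, 99.5], 0.55)]
side key_bow [([485.9, -196.9, 100.3], 0.57)]
side box [([545.9, -218.1, 44.1], 0.86), ([321.6, 175.7, 54.3], 0.84)]
top key [([583.0, -207.6, 150.8], 0.41)]
top key_bow [([483.0, -219.7, 102.5], 0.44)]
top box [([334.6, 154.1, 60.0], 0.56)]
```

View pics/a6.png

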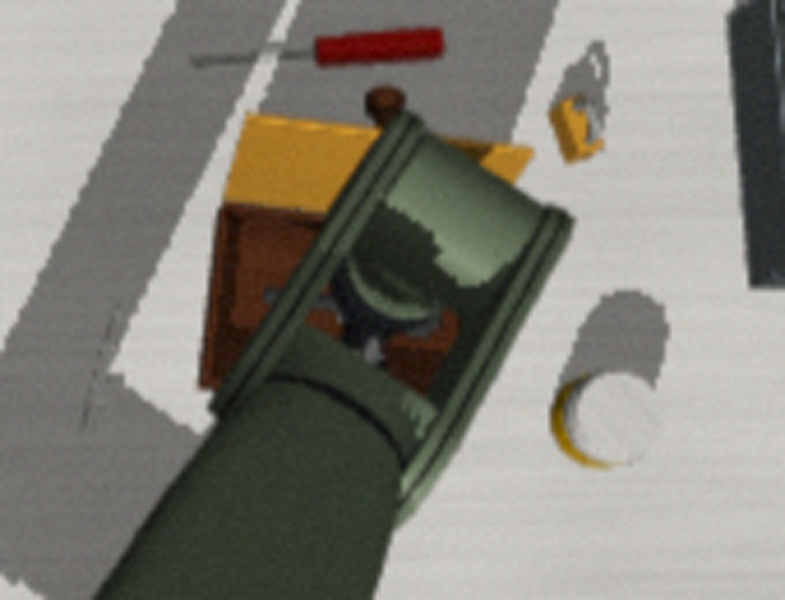

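The key hangs level over the box, with its tip at (270,295). The forearm's end reaches over the lid near (480,150), so I'll check its height before lowering.

Run:
```python
from h import *
for n in("top","side"):
    p=imaging.read_camera(n); W=world(p)
    I=p["pixels"].astype(int)
    a=(W[...,1]<-130)&(W[...,1]>-380)&(W[...,0]>480)&(W[...,2]>120)&~((I[...,0]-I[...,2]>45))
    Q=W[a]; print(n,len(Q))
    for x in range(480,660,15):
        q=Q[(Q[:,0]>=x)&(Q[:,0]<x+15)]
        if len(q): print(x,len(q),"y",q[:,1].min().round(),q[:,1].max().round(),"z",q[:,2].min().round(),np.median(q[:,2]).round(),q[:,2].max().round())
```

```text
top 750
480 305 y -303.0 -167.0 z 242.0 445.0 476.0
495 192 y -279.0 -173.0 z 414.0 446.0 471.0
510 124 y -260.0 -185.0 z 414.0 444.0 461.0
525 56 y -237.0 -195.0 z 398.0 442.0 451.0
540 9 y -226.0 -209.0 z 420.0 431.0 439.0
570 7 y -314.0 -296.0 z 175.0 179.0 185.0
585 2 y -290.0 -274.0 z 186.0 187.0 188.0
600 17 y -265.0 -246.0 z 145.0 157.0 164.0
615 36 y -270.0 -242.0 z 147.0 160.0 165.0
630 2 y -252.0 -246.0 z 157.0 158.0 159.0
side 3534
480 488 y -241.0 -160.0 z 120.0 316.0 476.0
495 465 y -246.0 -169.0 z 120.0 299.0 468.0
510 225 y -243.0 -179.0 z 136.0 344.0 456.0
525 178 y -249.0 -189.0 z 140.0 334.0 452.0
540 71 y -255.0 -200.0 z 166.0 385.0 438.0
570 27 y -313.0 -246.0 z 122.0 153.0 173.0
585 13 y -293.0 -147.0 z 124.0 184.0 187.0
600 9 y -204.0 -148.0 z 158.0 175.0 184.0
615 5 y -264.0 -253.0 z 158.0 161.0 162.0
630 5 y -256.0 -245.0 z 155.0 158.0 160.0
```

{"api": "carry_out", "payload": {
  "commands": [
    [0,0,-0.5,0,0,0,1],
    [0,0,-0.5,0,0,0,1],
    [0,0,-0.4,0,0,0,1],
    [0,0,0,0,0,0,1]
  ]
}}

```text
t: 16.32
eef_pos: [486.4, -235.0, 21.1]
tool_rot: [-2.364, -2.059, -0.001]
wrist_force: [0.6, -0.4, -1.5]
width: 0.111
finger_force: 48.9
```

{"api": "carry_out", "payload": {
  "commands": [
    [0,0,-0.1,0,0,0,1],
    [0,0,-0.06,0,0,0,1],
    [0,0,0,0,0,0,1],
    [0,0,0,0,0,0,1]
  ]
}}

```text
t: 16.82
eef_pos: [488.2, -236.4, 15.2]
tool_rot: [-2.368, -2.062, -0.003]
wrist_force: [-0.4, -0.3, -1.7]
width: 0.113
finger_force: 48.9
```

{"api": "carry_out", "payload": {
  "commands": [
    [0,0,-0.04,0,0,0,1],
    [0,0,-0.04,0,0,0,1],
    [0,0,0,0,0,0,1],
    [0,0,0,0,0,0,1]
  ]
}}

```text
t: 17.32
eef_pos: [487.9, -236.1, 10.7]
tool_rot: [-2.367, -2.062, -0.003]
wrist_force: [-0.3, -0.6, -1.4]
width: 0.115
finger_force: 48.9
```

{"api": "carry_out", "payload": {
  "commands": [
    [0,0,-0.03,0,0,0,1],
    [0,0,0,0,0,0,1],
    [0,0,0,0,0,0,1]
  ]
}}

```text
t: 17.7
eef_pos: [488.0, -236.1, 9.3]
tool_rot: [-2.367, -2.062, -0.003]
wrist_force: [0.3, 0.8, -1.2]
width: 0.114
finger_force: 48.9
```

{"api": "carry_out", "payload": {
  "commands": [
    [0,0,-0.03,0,0,0,1],
    [0,0,0,0,0,0,1],
    [0,0,0,0,0,0,1]
  ]
}}

```text
t: 18.08
eef_pos: [488.2, -236.3, 8.1]
tool_rot: [-2.367, -2.062, -0.003]
wrist_force: [0.0, 0.9, 0.7]
width: 0.113
finger_force: 49.2
```

{"api": "carry_out", "payload": {
  "commands": [
    [0,0,-0.02,0,0,0,1],
    [0,0,0,0,0,0,1],
    [0,0,0,0,0,0,1]
  ]
}}

```text
t: 18.45
eef_pos: [488.2, -236.3, 8.0]
tool_rot: [-2.367, -2.062, -0.003]
wrist_force: [-2.6, 1.9, 8.4]
width: 0.113
finger_force: 50.0
```

Contact with the floor is felt. Releasing the key and rising.

{"api": "carry_out", "payload": {
  "commands": [
    [0,0,0,0,0,0,0.2],
    [0,0,0,0,0,0,0.2],
    [0,0,0,0,0,0,0.2],
    [0,0,0,0,0,0,0.2],
    [0,0,0,0,0,0,0.2]
  ]
}}

```text
t: 19.08
eef_pos: [487.9, -236.1, 6.7]
tool_rot: [-2.367, -2.062, -0.003]
wrist_force: [0.4, -1.1, 0.1]
width: 0.402
finger_force: 0.0
```

{"api": "carry_out", "payload": {
  "commands": [
    [0,0,0.2,0,0,0,0.2],
    [0,0,0.6,0,0,0,0.2],
    [0,0,1,0,0,0,0.2],
    [0,0,1,0,0,0,1],
    [0,0,1,0,0,0,1]
  ]
}}

```text
t: 19.7
eef_pos: [487.9, -236.1, 199.2]
tool_rot: [-2.368, -2.063, -0.003]
wrist_force: [0.4, -0.5, 0.2]
width: 0.005
finger_force: 0.0
```

{"api": "carry_out", "payload": {
  "commands": [
    [0,0.9,0.6,0,0,0,1],
    [0,0.9,0,0,0,0,1],
    [0,0.9,0,0,0,0,1],
    [0,0,0,0,0,0,1]
  ]
}}

```text
t: 20.2
eef_pos: [487.7, -98.5, 227.6]
tool_rot: [-2.363, -2.067, -0.004]
wrist_force: [0.2, -0.9, -0.8]
width: -0.001
finger_force: 0.0
```

Run:
```python
from h import *
st()
bx=np.array([.99,-.139,0]);by=np.array([.139,.99,0]);B=np.array([492.5,-236,0])
for n in("side","top"):
    p=imaging.read_camera(n); W=world(p); I=p["pixels"].astype(int)
    for q in("key","key_bow","lid","lid_handle"): print(n,q,[(d["centre"],round(d["score"],2)) for d in imaging.spot_in(p,q)])
    X=np.stack([(W-B)@bx,(W-B)@by,W[...,2]],-1)
    k=(abs(X[...,0])<62)&(abs(X[...,1])<92)&(X[...,2]>10)&(X[...,2]<40)
    Q=X[k]; print("in box",len(Q),np.nanpercentile(Q,[2,50,98],axis=0).round(1).tolist())
    br=(I[...,0]-I[...,2]>50)&(I[...,1]>I[...,2]+30)&(W[...,2]>60)&(W[...,1]<-120)&(W[...,1]>-380)&(W[...,0]>500)&(W[...,0]<620)
    P=X[br]; f=np.polyfit(P[:,2],P[:,0],1); print("lid x at z50,189",np.polyval(f,[50,189]),"y",P[:,1].min(),P[:,1].max())
    if n=="side": cv2.imwrite("pics/a7.png",cv2.resize(p["pixels"][100:240,250:400][...,::-1],(640,597),interpolation=cv2.INTER_CUBIC))
```

```text
t 20.2 tcp [487.7 -98.5 227.6] m [-350.1   12.7  227.6] z [ 0.001  0.003 -1.   ] y [ 0.991 -0.133  0.   ] j [-0.38  0.04  1.73  0.    1.37 -0.24] F [ 0.2 -0.9 -0.8] -0.0009228563503108616 0.0
side key [([481.5, -236.1, 11.3], 0.79)]
side key_bow [([484.8, -233.2, 18.9], 0.74)]
side lid [([330.7, 168.4, 61.4], 0.84), ([576.1, -212.7, 103.6], 0.69)]
side lid_handle [([575.0, -211.1, 104.1], 0.94), ([330.6, 166.8, 56.8], 0.8)]
in box 262 [[-33.2, -91.8, 10.5], [-7.2, -20.4, 15.9], [61.7, 63.1, 38.6]]
lid x at z50,189 [ 70.76507007 100.90148796] y -100.26828253008348 101.37234489681964
top key [([484.7, -267.6, 16.6], 0.55)]
top key_bow [([485.8, -272.4, 18.2], 0.59), ([577.1, -287.6, 142.0], 0.42)]
top lid [([577.1, -287.4, 147.5], 0.89), ([336.4, 155.6, 53.9], 0.71)]
top lid_handle [([332.8, 159.8, 54.8], 0.9)]
in box 247 [[-57.3, -89.7, 10.0], [-7.1, -39.3, 14.6], [61.7, 76.8, 35.2]]
lid x at z50,189 [66.63332437 98.70486318] y -101.34214796786995 40.002522237790046
```

View pics/a7.png

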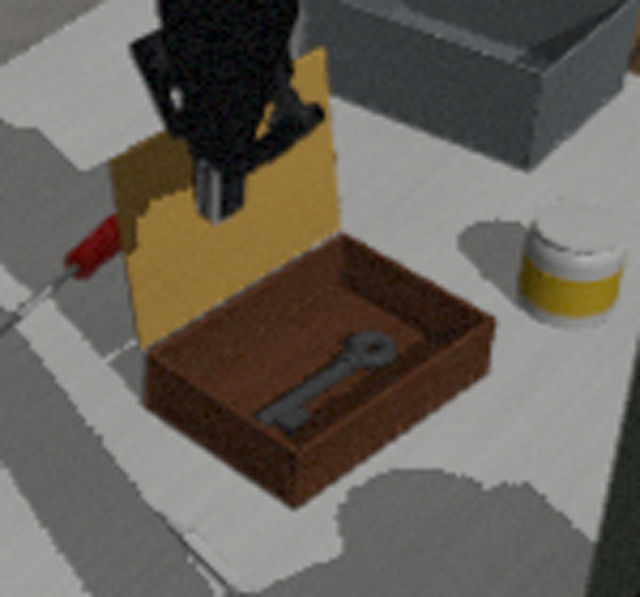

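The key lies flat in the box, ring at (370,350) and tip at (262,415), and the lid stands open. Going behind the lid, to the side of the knob.

{"api": "carry_out", "payload": {
  "commands": [
    [1,0,0,0,0,0,1],
    [1,0,0,0,0,0,1],
    [1,0,0,0,0,0,1],
    [0,-0.72,0,0,0,0,1],
    [0,-0.72,0,0,0,0,1]
  ]
}}

```text
t: 21.32
eef_pos: [638.5, -173.8, 225.8]
tool_rot: [-2.365, -2.063, -0.002]
wrist_force: [-0.5, 0.5, 0.1]
width: -0.0
finger_force: 0.0
```

{"api": "carry_out", "payload": {
  "commands": [
    [0,-0.71,0,0,0,0,1],
    [0,0,0,0,0,0,1],
    [0,0,-0.7,0,0,0,1],
    [0,0,-0.66,0,0,0,1],
    [0,0,0,0,0,0,1]
  ]
}}

```text
t: 21.95
eef_pos: [635.3, -206.6, 154.7]
tool_rot: [-2.36, -2.057, 0.002]
wrist_force: [-0.2, 0.4, 1.4]
width: 0.0
finger_force: 0.0
```

{"api": "carry_out", "payload": {
  "commands": [
    [-0.35,0.05,-0.08,0,0,0,1],
    [-0.35,0.05,-0.08,0,0,0,1],
    [-0.35,0.05,0.06,0,0,0,1],
    [-0.35,0.05,0.06,0,0,0,1],
    [0,0,0,0,0,0,1]
  ]
}}

```text
t: 22.58
eef_pos: [568.6, -198.6, 159.2]
tool_rot: [2.368, 2.063, 0.005]
wrist_force: [-0.3, 0.0, -0.8]
width: -0.003
finger_force: 0.0
```

{"api": "carry_out", "payload": {
  "commands": [
    [-0.38,0.05,-0.08,0,0,0,1],
    [-0.38,0.05,-0.08,0,0,0,1],
    [-0.25,0.04,-0.15,0,0,0,1],
    [-0.25,0.04,-0.15,0,0,0,1],
    [0,0,0,0,0,0,1]
  ]
}}

```text
t: 23.2
eef_pos: [503.5, -189.0, 132.7]
tool_rot: [-2.365, -2.06, -0.001]
wrist_force: [0.3, -0.1, -0.1]
width: -0.001
finger_force: 0.0
```

Run:
```python
from h import *
st()
bx=np.array([.99,-.139,0]);by=np.array([.139,.99,0]);B=np.array([492.5,-236,0])
for n in("side","top"):
    p=imaging.read_camera(n); W=world(p); I=p["pixels"].astype(int)
    X=np.stack([(W-B)@bx,(W-B)@by,W[...,2]],-1)
    br=(I[...,0]-I[...,2]>45)&(I[...,1]>I[...,2]+25)&(abs(X[...,0])<120)&(abs(X[...,1])<105)&(W[...,2]>48)
    P=X[br]; print(n,len(P),np.percentile(P,[1,50,99],axis=0).round().tolist())
    if len(P)>20:
        f=np.polyfit(P[:,2],P[:,0],1); print(f, np.arctan2(1,-f[0]))
```

```text
t 23.2 tcp [ 503.5 -189.   132.7] m [-434.5  -23.7  132.7] z [-0.003  0.004 -1.   ] y [ 0.991 -0.137 -0.003] j [-0.52  0.23  1.73  0.    1.19 -0.38] F [ 0.3 -0.1 -0.1] -0.0010198199607138968 0.0
side 309 [[-29.0, -93.0, 62.0], [-12.0, 42.0, 139.0], [64.0, 102.0, 154.0]]
[ -1.01258324 128.07059542] 0.7791459611337661
top 461 [[-31.0, -100.0, 59.0], [-9.0, -17.0, 136.0], [64.0, 97.0, 156.0]]
[-0.65560105 82.20229145] 0.9904937102309945
```

Lid at about 0.8 rad. Closing the rest.

{"api": "carry_out", "payload": {
  "commands": [
    [-0.2,0.03,-0.21,0,0,0,1],
    [-0.2,0.03,-0.21,0,0,0,1],
    [-0.13,0.02,-0.25,0,0,0,1],
    [-0.13,0.02,-0.25,0,0,0,1],
    [0,0,0,0,0,0,1]
  ]
}}

```text
t: 23.92
eef_pos: [469.8, -183.5, 85.8]
tool_rot: [-2.364, -2.058, -0.001]
wrist_force: [-0.2, -0.5, 0.4]
width: 0.007
finger_force: 0.0
```

{"api": "carry_out", "payload": {
  "commands": [
    [-0.07,0.01,-0.25,0,0,0,1],
    [-0.07,0.01,-0.25,0,0,0,1],
    [0,0,-0.1,0,0,0,1],
    [0,0,0,0,0,0,1]
  ]
}}

```text
t: 24.42
eef_pos: [464.6, -183.4, 57.2]
tool_rot: [-2.366, -2.061, -0.002]
wrist_force: [-0.0, -0.5, -0.0]
width: 0.003
finger_force: 0.0
```

{"api": "carry_out", "payload": {
  "commands": [
    [0,0,-0.05,0,0,0,1],
    [0,0,0,0,0,0,1],
    [0,0,0,0,0,0,1]
  ]
}}

```text
t: 24.8
eef_pos: [465.1, -183.7, 56.5]
tool_rot: [-2.367, -2.062, -0.002]
wrist_force: [-2.9, 2.1, 10.1]
width: -0.001
finger_force: 4.6
```

{"api": "carry_out", "payload": {
  "commands": [
    [0,0,-0.03,0,0,0,1],
    [0,0,0,0,0,0,1],
    [0,0,0,0,0,0,1]
  ]
}}

```text
t: 25.18
eef_pos: [465.2, -183.7, 56.4]
tool_rot: [-2.366, -2.062, -0.002]
wrist_force: [-6.0, 3.0, 19.6]
width: -0.0
finger_force: 9.5
```

The lid is down firmly. Rising clear and checking.

{"api": "carry_out", "payload": {
  "commands": [
    [0,0,0.2,0,0,0,1],
    [0,0,0.8,0,0,0,1],
    [0,0,1,0,0,0,1],
    [0,1,0.5,0,0,0,1],
    [0,1,0,0,0,0,1]
  ]
}}

```text
t: 25.8
eef_pos: [467.2, -83.8, 182.0]
tool_rot: [2.368, 2.059, 0.009]
wrist_force: [1.2, 0.2, -0.9]
width: -0.001
finger_force: 0.0
```

{"api": "carry_out", "payload": {
  "commands": [
    [0,1,0,0,0,0,1],
    [0,0,0,0,0,0,1],
    [0,0,0,0,0,0,1]
  ]
}}

```text
t: 26.18
eef_pos: [465.1, -33.9, 178.8]
tool_rot: [-2.367, -2.063, -0.002]
wrist_force: [-0.1, -0.9, -0.3]
width: -0.0
finger_force: 0.0
```

Run:
```python
from h import *
st()
bx=np.array([.99,-.139,0]);by=np.array([.139,.99,0]);B=np.array([492.5,-236,0])
for n in("side","top"):
    p=imaging.read_camera(n); W=world(p); I=p["pixels"].astype(int)
    X=np.stack([(W-B)@bx,(W-B)@by,W[...,2]],-1)
    br=(I[...,0]-I[...,2]>45)&(I[...,1]>I[...,2]+25)&(abs(X[...,0])<75)&(abs(X[...,1])<105)&(W[...,2]>48)&(W[...,2]<75)
    P=X[br]; print(n,len(P),"slope dz/dx",np.polyfit(P[:,0],P[:,2],1),np.percentile(P[:,2],[1,50,99]))
    for q in["screwdriver","punch","caliper","padlock","blank_tin","oil_bottle"]: print(q,[np.round(d["centre"]).tolist() for d in imaging.spot_in(p,q)][:1],end=" ")
```

```text
t 26.175 tcp [465.1 -33.9 178.8] m [-292.5   49.7  178.8] z [-0.     0.002 -1.   ] y [ 0.991 -0.136 -0.   ] j [-0.26  0.03  1.86  0.    1.26 -0.12] F [-0.1 -0.9 -0.3] -0.0004934603260137299 0.0
side 1964 slope dz/dx [2.11319260e-03 5.56864351e+01] [50.7862189  55.67263242 59.60189305]
screwdriver [[702.0, -229.0, 15.0]] punch [] caliper [[792.0, -99.0, 6.0]] padlock [[632.0, -418.0, 34.0]] blank_tin [[401.0, -407.0, 48.0]] oil_bottle [[382.0, 396.0, 69.0]] top 2257 slope dz/dx [-3.03997081e-03  5.63644566e+01] [49.63457224 56.30586181 63.0244401 ]
screwdriver [[703.0, -268.0, 20.0]] punch [[439.0, -52.0, 8.0]] caliper [[788.0, -114.0, 4.0]] padlock [[634.0, -423.0, 42.0]] blank_tin [[412.0, -421.0, 72.0]] oil_bottle [[396.0, 386.0, 72.0]]
```

Lid is flat shut and nothing else has moved.

```bash
python3 -c "
from h import *
print(order.close_job())"
```

```text
the job is handed in; nothing more can be done
None
```

The key was drawn out in front of the guard and laid flat in the teak box, the brass lid is fully shut, no other thing on the bench was seen to move, and the job is handed in (no verdict was returned).

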